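# Steady the rocking scale plate

### The arm

A 7-joint arm with a two-finger parallel gripper is mounted at the origin on the work surface. World frame = base frame: x ahead of the robot, y to its left, z up, the work surface at z = 0. Lengths are in m, angles in rad, forces in N, time in s.
With the tool pointing down it reaches from about 0.425 to 0.925 m from the base axis. Payload 6.8 kg.
Tool frame: the origin (TCP) lies on the mounting face of the last link; the fingertips stand 173 mm ahead of it and the grasp point (between the pads) lies 155 mm ahead of it; z points along the fingers, y is the line along which they close (so a half turn about z gives the same grasp; the last joint's range is limited). The gripper opens to 85 mm and grips with 20 to 120 N. Pads are 22 mm wide; open, the fingers measure 114 mm over their backs; the gripper's body (76 mm by 85 mm) begins 54 mm behind the grasp point. The pads swing forward as they close: fully open they stand 13 mm farther back than shut.
Start: joints at [1.056, 0.477, 0.022, 1.555, -0.011, 1.109, -0.083], TCP at [0.267, -0.62, 0.405] pointing down, gripper open.
Joint ranges: [-2.96, 2.96], [-0.34, 2.1], [-1.41, 1.46], [0.24, 2.44], [-1.37, 4.51], [0.17, 1.92], [-2.96, 2.96]. Speed limits (rad/s): [2.39, 2.39, 3.14, 3.14, 3.14, 3.14, 3.14].

### API

Orientations are given as a unit quaternion [w, x, y, z].
In Python, from station import bot gives the robot as it stands. The module is installed in compiled form; this text tells all that it offers.
- The arm moves only by the shell command python3 -m pendant 'ROWS' [FORCE]. ROWS is JSON, a list of rows, each a list of 5 numbers: the finger opening in m, from 0 to 0.0854, then the shift along the tool's x, y, z in m, then the turn about the tool's z in degrees. In form: [[jaw, x, y, z, yaw], ...]. A call has 1 to 12 rows; each row shifts and turns the commanded pose from where the row before left it, along the tool's axes as they then stand; what a row does not reach is not made up. A row lasts 1/12 s, in which the tool goes at most 41.7 mm and 7.16 degrees, less where a joint would pass 70% of its speed; a pose out of reach is approached as far as the arm can. A call with a gripper value outside its range is refused whole. The fingers move at their own pace and stop on an object; FORCE is the grip in N (left out, the last holds). Time passes only in rows, so rows that do not move let the fingers close. It gives the time, the measured TCP pose, the force, the opening and the grip force at its end, in the units of the state.
- bot.get_obs(): the state, without advancing time (a new reading comes with each control period).
- bot.read_camera(name): name is "side" or "top"; returns (picture, depth): 384x512x3 uint8, blue, green, red; 384x512 float32, m along the optical axis (not along the pixel's ray), 0 where there is no reading.
- bot.camera_model(name): a dict with "intrinsics" (3x3 intrinsics, pixels), "dist_coeffs" ([k1, k2, p1, p2, k3] as OpenCV has them; the pictures are not rectified), "R" (3x3) and "t" (3): a world point X has camera coordinates R X + t. Camera axes: x right, y down, z forward; pixel columns grow to the right and rows downward; lengths in m; the calibration is good to about 2 mm. A picture is of the moment at which its call begins. camera_model takes no time and is no camera call.
- bot.hand_in(): hands the job in; it is judged then, once.
Trained networks look in the newest picture that a camera, given by its name, has taken for a name from the list of things; names that differ only in an ending like _2 or _b are one class to them, and where a whole thing is asked for, a point or a joint stands for the part that bears it (a point fixed in the world has none). Each returns a list of dicts, best first, with "score" (0 to 1); they miss things now and then, are a little off and sometimes report something else, mostly with a low value. They report only what shows in the picture. A call takes as long as a camera call. They do not tell look-alikes from the thing itself.
- bot.boxes_of(name, camera): "at" ([column, row] in pixels, amid what is visible of it).
- bot.trace(name, camera): "mask" (384x512 bool, what is visible of it) and "at" ([column, row] in pixels, amid what is visible of it).
- bot.pinpoint(name, camera): "at" ([column, row] in pixels: a listed point, or the origin of a listed thing).
The state is a dict: "t": time; "q": joint angles; "joint_vel": joint speeds; "joint_torque": joint torques, N m; "eef_pos": TCP position; "tool_rot": TCP orientation; "contact_force": force on the tool from outside, world axes, zero at the start; "torque": the same for the moment, N m; "gripper_width": opening from 0.0 (shut) to 1.0 (fully open); "grasp_force": force on a finger pad.
Only numpy, scipy, OpenCV 4.12 (cv2) and the standard library are available. Lean on these libraries where they do the work, as an engineer would, in place of code of your own. Each camera call takes 0.05 s, during which the arm holds its last target. There are 200 camera calls.

### The job

The cheese scale's weighing plate rocks: press down on its corners to find the one that gives, then press the shim tab beside that corner fully flat so that the plate stands firm. Only press with the fingertips: do not pick up or shift the plate, leave the other three shims standing as they are, and leave the cheese and the goods around the scale where they stand.

Things in the scene. Friction and masses are not known exactly. Their poses are not given: they have to be found in the camera images.
- scale: chassis of a small counter scale: dark flat steel frame 172 x 186 mm, 10 mm thick, fixed to the counter. Origin: centre of its underside, on the counter. Its x axis points from front (robot side) to back, y to the left, z up; it may be turned by up to 0.3 rad. On four rubber feet, 22 mm high, on this frame lies the loose weighing plate
- plate_mid (a point): centre of the top of the weighing plate: bare metal, 150 (x) x 180 (y) x 14 mm, 0.8 kg, loose on four hidden feet 60 mm in x and 66 mm in y from its centre; top 46 mm above the counter. One foot, different from run to run and not told by looking, is slack: pressed there, the corner gives at 2 to 4 N, sinks 5 mm, stops hard, springs back. The other corners are hard (under 1 mm)
- corner_front_left (a point): point on top of the weighing plate near its front left corner, where to press it: 15 mm in from the front edge and 16 mm in from the left edge; 46 mm above the counter at rest
- corner_front_right (a point): point on top of the weighing plate near its front right corner, where to press it: 15 mm in from the front edge and 16 mm in from the right edge; 46 mm above the counter at rest
- corner_back_left (a point): point on top of the weighing plate near its back left corner, where to press it: 15 mm in from the back edge and 16 mm in from the left edge; 46 mm above the counter at rest
- corner_back_right (a point): point on top of the weighing plate near its back right corner, where to press it: 15 mm in from the back edge and 16 mm in from the right edge; 46 mm above the counter at rest
- tab_front_left (a point): point to press on the front left shim, a steel leaf 24 mm wide, 3 mm thick, sticking out 65 mm past the plate's left edge; on its top face, 42 mm from its hinge (10 mm outside that edge, 24 mm high), 13 mm from its tip; 42 mm above the counter standing, 25.5 mm flat. Pushed straight down it moves at about 7 N, stays where left, and its inner end rises under the plate
- shim_front_left (a joint): angle of the front left shim, rad: 0 to 0.05 standing up (slanting up and outward by 0.4), 0.40 pressed flat (level, at its stop). It goes fully flat only if this corner of the plate is the slack one; at a sound corner it jams half-way
- tab_front_right (a point): point to press on the front right shim, a steel leaf 24 mm wide, 3 mm thick, sticking out 65 mm past the plate's right edge; on its top face, 42 mm from its hinge (10 mm outside that edge, 24 mm high), 13 mm from its tip; 42 mm above the counter standing, 25.5 mm flat. Pushed straight down it moves at about 7 N, stays where left, and its inner end rises under the plate
- shim_front_right (a joint): angle of the front right shim, rad: 0 to 0.05 standing up (slanting up and outward by 0.4), 0.40 pressed flat (level, at its stop). It goes fully flat only if this corner of the plate is the slack one; at a sound corner it jams half-way
- tab_back_left (a point): point to press on the back left shim, a steel leaf 24 mm wide, 3 mm thick, sticking out 65 mm past the plate's left edge; on its top face, 42 mm from its hinge (10 mm outside that edge, 24 mm high), 13 mm from its tip; 42 mm above the counter standing, 25.5 mm flat. Pushed straight down it moves at about 7 N, stays where left, and its inner end rises under the plate
- shim_back_left (a joint): angle of the back left shim, rad: 0 to 0.05 standing up (slanting up and outward by 0.4), 0.40 pressed flat (level, at its stop). It goes fully flat only if this corner of the plate is the slack one; at a sound corner it jams half-way
- tab_back_right (a point): point to press on the back right shim, a steel leaf 24 mm wide, 3 mm thick, sticking out 65 mm past the plate's right edge; on its top face, 42 mm from its hinge (10 mm outside that edge, 24 mm high), 13 mm from its tip; 42 mm above the counter standing, 25.5 mm flat. Pushed straight down it moves at about 7 N, stays where left, and its inner end rises under the plate
- shim_back_right (a joint): angle of the back right shim, rad: 0 to 0.05 standing up (slanting up and outward by 0.4), 0.40 pressed flat (level, at its stop). It goes fully flat only if this corner of the plate is the slack one; at a sound corner it jams half-way
- cheese_mid (a point): centre of the ridged cheese wheel, 80 mm diameter, 45 mm high, standing loose in the middle of the plate; leave it there
- weight_mid (a point): centre of a brass weight with a knob, 36 mm diameter, 45 mm high, on the counter between the two left shims; leave it
- jar_mid (a point): centre of a small jar, 38 mm diameter, 50 mm high, on the counter between the two right shims; leave it
- small_cheese_mid (a point): centre of a small cheese wheel, 68 mm diameter, 38 mm high, on the counter in front of the scale; leave it
- butter_mid (a point): centre of a butter block, 45 x 85 x 35 mm, on the counter behind the scale; leave it
- yoghurt_mid (a point): centre of a white bottle, 64 mm diameter, 140 mm high, on the right of the counter; leave it
- spatula_mid (a point): middle of a serving spatula with a wooden handle, 280 mm long, lying on the right of the counter near the robot; leave it
- stack_mid (a point): centre of two stacked cheese wheels, 110 mm diameter, 100 mm high together, on the left of the counter; leave it
Mind the look-alikes: they are no part of the job. There is more than one size of the part that bears plate_mid; the job needs the larger.

How it is judged:
On the way, in this order (a step that is already met when the one before it is completed fails the run):
1. the slack corner of the plate has been pressed down (at least 3 mm) while no shim is pressed (z of any of corner_front_left, corner_front_right, corner_back_left, corner_back_right in the frame of scale below 0.043 m and value of joint each of shim_front_left, shim_front_right, shim_back_left, shim_back_right below 0.12 rad), for 0.1 s.
2. one shim is pressed flat, which only the slack corner's can be (((value of joint shim_front_left above 0.34 rad and value of joint each of shim_front_right, shim_back_left, shim_back_right below 0.12 rad) or (value of joint shim_front_right above 0.34 rad and value of joint each of shim_front_left, shim_back_left, shim_back_right below 0.12 rad) or (value of joint shim_back_left above 0.34 rad and value of joint each of shim_front_left, shim_front_right, shim_back_right below 0.12 rad) or (value of joint shim_back_right above 0.34 rad and value of joint each of shim_front_left, shim_front_right, shim_back_left below 0.12 rad))), for 0.2 s.
At the end, for the whole second after the job is handed in: The slack corner's shim is flat (above 0.34 rad of 0.40), the other three still stand (below 0.12 rad), the plate lies level (within 0.025 rad) and within 12 mm of its place, the cheese within 20 mm and the other goods within 30 mm of theirs (((value of joint shim_front_left above 0.34 rad and value of joint each of shim_front_right, shim_back_left, shim_back_right below 0.12 rad) or (value of joint shim_front_right above 0.34 rad and value of joint each of shim_front_left, shim_back_left, shim_back_right below 0.12 rad) or (value of joint shim_back_left above 0.34 rad and value of joint each of shim_front_left, shim_front_right, shim_back_right below 0.12 rad) or (value of joint shim_back_right above 0.34 rad and value of joint each of shim_front_left, shim_front_right, shim_back_left below 0.12 rad)) and angle between plate_mid's own z axis and vertical below 0.025 rad and distance of plate_mid from where it was at the start of the episode below 0.012 m and distance of cheese_mid from where it was at the start of the episode below 0.02 m and distance of each of weight_mid, spatula_mid, jar_mid, small_cheese_mid, butter_mid, yoghurt_mid, stack_mid from where it was at the start of the episode below 0.03 m); the robot touches nothing.
It fails at once if a second shim is pressed (two shims beyond 0.12 rad) (value of joint each of shim_front_left, shim_front_right above 0.12 rad or value of joint each of shim_front_left, shim_back_left above 0.12 rad or value of joint each of shim_front_left, shim_back_right above 0.12 rad or value of joint each of shim_front_right, shim_back_left above 0.12 rad or value of joint each of shim_front_right, shim_back_right above 0.12 rad or value of joint each of shim_back_left, shim_back_right above 0.12 rad).
It fails at once if the plate is lifted (a corner more than 15 mm up) or shifted by more than 15 mm (z of any of corner_front_left, corner_front_right, corner_back_left, corner_back_right in the frame of scale above 0.061 m or distance of plate_mid from where it was at the start of the episode above 0.015 m).
It fails at once if the cheese on the plate is lifted or shifted by more than 20 mm (distance of cheese_mid from where it was at the start of the episode above 0.02 m).
It fails at once if goods on the counter are shifted by more than 30 mm (distance of any of weight_mid, spatula_mid, jar_mid, small_cheese_mid, butter_mid, yoghurt_mid, stack_mid from where it was at the start of the episode above 0.03 m).
It also fails if it takes over 58 s, if anything falls off the work surface, if the arm or the gripper's body presses on something with over 40 N, if the wrist force passes 120 N, or if a joint passes its speed limit or range.

## Working session

There is one attempt and no reset: what is moved stays moved. The work goes in short steps, Python scripts to look and compute and a shell command to move; the robot and the scene stay as the last step left them, time stands still between calls to the robot, and variables do not carry over. Pictures are saved under pics/ and viewed, at most 10 in all, crops included, and the job is handed in when it is done.

```bash
mkdir -p pics
cat > h.py <<'E'
import numpy as np, cv2
from station import bot
def ray(cam,uv,z):
    m=bot.camera_model(cam);K=np.array(m["intrinsics"]);R=np.array(m["R"]);t=np.array(m["t"])
    p=cv2.undistortPoints(np.array([[uv]],float),K,np.array(m["dist_coeffs"]))[0,0]
    d=R.T@np.array([p[0],p[1],1]);c=-R.T@t
    return c+d*(z-c[2])/d[2]
def proj(cam,X):
    m=bot.camera_model(cam)
    return cv2.projectPoints(np.array(X,float).reshape(-1,1,3),cv2.Rodrigues(np.array(m["R"]))[0],np.array(m["t"]),np.array(m["intrinsics"]),np.array(m["dist_coeffs"]))[0][:,0]
E
python3 - <<'E'
from h import *
ims=[]
for c in("top","side"):
    im,d=bot.read_camera(c);cv2.imwrite(f"pics/{c}0.png",im)
    m=bot.camera_model(c);print(c,(-np.array(m["R"]).T@np.array(m["t"])).round(3))
    Z={"plate_mid":.046}
    for s in("front_left","front_right","back_left","back_right"):Z["corner_"+s]=.046;Z["tab_"+s]=.042
    for n,z in Z.items():
        for r in bot.pinpoint(n,c)[:2]:print(n,np.round(r["at"]),round(r["score"],2),ray(c,r["at"],z).round(3))
s=bot.get_obs();print(s["t"],s["eef_pos"],s["tool_rot"],s["contact_force"])
E
```

```text
top [ 0.45  -0.011  1.324]
plate_mid [199. 262.] 0.77 [0.353 0.196 0.046]
plate_mid [264. 189.] 0.68 [ 0.569 -0.007  0.046]
corner_front_left [242. 211.] 0.96 [0.504 0.063 0.046]
corner_front_left [198. 288.] 0.68 [0.271 0.202 0.046]
tab_front_left [220. 214.] 0.5 [0.495 0.13  0.042]
corner_front_right [221. 258.] 0.74 [0.364 0.128 0.046]
corner_front_right [310. 210.] 0.48 [ 0.504 -0.144  0.046]
tab_front_right [265. 190.] 0.66 [ 0.566 -0.009  0.042]
tab_front_right [308. 207.] 0.61 [ 0.512 -0.14   0.042]
corner_back_left [239. 175.] 0.87 [0.616 0.068 0.046]
corner_back_left [175. 266.] 0.69 [0.341 0.271 0.046]
tab_back_left [217. 175.] 0.58 [0.616 0.136 0.042]
tab_back_left [239. 211.] 0.29 [0.505 0.071 0.042]
corner_back_right [288. 173.] 0.61 [ 0.617 -0.08   0.046]
corner_back_right [202. 239.] 0.61 [0.421 0.186 0.046]
tab_back_right [307. 174.] 0.61 [ 0.614 -0.141  0.042]
side [-0.3    0.771  1.021]
plate_mid [257. 190.] 0.76 [ 0.556 -0.012  0.046]
plate_mid [254. 267.] 0.63 [0.319 0.219 0.046]
corner_front_left [271. 284.] 0.75 [0.243 0.224 0.046]
corner_front_left [251. 210.] 0.63 [0.498 0.067 0.046]
tab_front_left [253. 189.] 0.22 [ 0.575 -0.012  0.042]
corner_front_right [281. 187.] 0.98 [ 0.515 -0.081  0.046]
corner_front_right [220. 220.] 0.33 [0.53  0.167 0.046]
tab_front_right [282. 190.] 0.41 [ 0.503 -0.076  0.042]
corner_back_left [225. 194.] 0.89 [0.615 0.077 0.046]
corner_back_left [238. 288.] 0.62 [0.295 0.297 0.046]
tab_back_left [214. 203.] 0.62 [0.609 0.13  0.042]
corner_back_right [258. 174.] 0.66 [ 0.62  -0.078  0.046]
corner_back_right [237. 254.] 0.57 [0.386 0.222 0.046]
tab_back_right [273. 166.] 0.47 [ 0.623 -0.151  0.042]
1.0 [ 0.26710834 -0.61992306  0.40469479] [1.44324260e-05 9.79384535e-01 2.02004783e-01 9.89127783e-06] [-0.59771633 -0.14021906 -0.01075029]
```

View pics/top0.png

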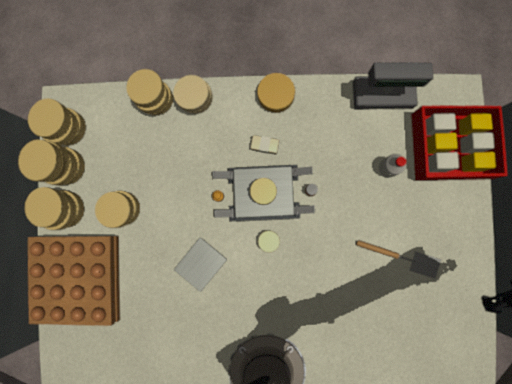

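View pics/side0.png

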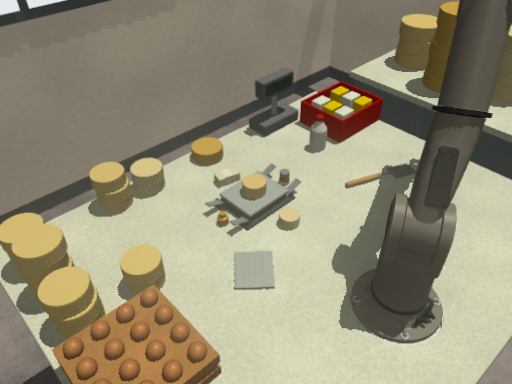

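The candidates for the plate are the grey plate with cheese and shims at top (264,190), and the bare grey tile at (200,264), which is a loose look-alike. I choose the one at (264,190). Next I fit its pose and check the overlay in one crop.

```bash
cat >> h.py <<'E'
LOC={}
for a,sx in(("front",-1),("back",1)):
    for b,sy in(("left",1),("right",-1)):
        LOC["corner_"+a+"_"+b]=(sx*.060,sy*.074,.046);LOC["tab_"+a+"_"+b]=(sx*.060,sy*.1387,.042)
def W(pose,p):
    x,y,a=pose;return np.array([x+p[0]*np.cos(a)-p[1]*np.sin(a),y+p[0]*np.sin(a)+p[1]*np.cos(a),p[2]])
E
python3 - <<'E'
from h import *
from scipy.optimize import least_squares
obs=[]
for c in("top","side"):
    im,d=bot.read_camera(c)
    for n,p in list(LOC.items()):
        if n.startswith("tab"):continue
        for r in bot.pinpoint(n,c):
            X=ray(c,r["at"],p[2])
            if np.hypot(X[0]-.562,X[1]+.006)<.17: obs.append((p,X,n,c))
    for r in bot.trace("plate_mid",c):
        m=r["mask"];ys,xs=np.nonzero(m);print(c,r["score"],r["at"],m.sum())
        if c=="top":
            P=np.array([ray(c,(u,v),.046)[:2] for u,v in zip(xs,ys)],np.float32)
            print("rect",cv2.minAreaRect(P),P.mean(0))
f=lambda q:np.concatenate([(W(q,p)-X)[:2] for p,X,_,_ in obs])
s=least_squares(f,[.562,-.006,.03],loss="soft_l1",f_scale=.005);print(s.x,len(obs))
q=s.x
im,_=bot.read_camera("top");S=6
cr=cv2.resize(im[140:235,200:330],None,fx=S,fy=S,interpolation=cv2.INTER_CUBIC)
def dr(P,col,cl=False):
    uv=(proj("top",[W(q,p) for p in P])-[200,140]+.5)*S
    if cl: cv2.polylines(cr,[uv.astype(int)],True,col,1)
    else:
        for u in uv: cv2.circle(cr,tuple(u.astype(int).tolist()),4,col,-1)
dr([(.075,.09,.046),(.075,-.09,.046),(-.075,-.09,.046),(-.075,.09,.046)],(0,0,255),True)
dr(list(LOC.values()),(255,0,0))
cv2.imwrite("pics/c1.png",cr)
E
```

```text
top 0.84 [269.5, 203.7] 2275
rect ((0.5613539814949036, -0.003278397023677826), (0.15004485845565796, 0.18174155056476593), 1.3450448513031006) [ 0.5600198  -0.00464848]
top 0.58 [198.3, 263.4] 1480Traceback (most recent call last):
  File "<stdin>", line 14, in <module>
  File "h.py", line 4, in ray
    m=bot.camera_model(cam);K=np.array(m["intrinsics"]);R=np.array(m["R"]);t=np.array(m["t"])
ValueError: time passes only in moves, steps and waits
```

```bash
sed -i '2a from functools import lru_cache' h.py; sed -i 's/bot.camera_model(cam)/CM(cam)/' h.py; sed -i '3a CM=lru_cache(None)(lambda c:bot.camera_model(c))' h.py
cat >> h.py <<'E'
Q=[.5614,-.0033,.0235]
E
python3 - <<'E'
from h import *
q=Q
im,_=bot.read_camera("top");S=6
cr=cv2.resize(im[140:235,200:330],None,fx=S,fy=S,interpolation=cv2.INTER_CUBIC)
def dr(P,col,cl=False):
    uv=(proj("top",[W(q,p) for p in P])-[200,140]+.5)*S
    if cl: cv2.polylines(cr,[uv.astype(int)],True,col,1)
    else:
        for u in uv: cv2.circle(cr,tuple(u.astype(int).tolist()),4,col,-1)
dr([(.075,.09,.046),(.075,-.09,.046),(-.075,-.09,.046),(-.075,.09,.046)],(0,0,255),True)
dr(list(LOC.values()),(255,0,0))
cv2.imwrite("pics/c1.png",cr)
for n,p in LOC.items():print(n,W(q,p).round(4))
for n,z in(("weight_mid",.022),("jar_mid",.025),("small_cheese_mid",.019),("butter_mid",.0175),("cheese_mid",.068)):
    print(n,[ray("top",r["at"],z).round(3) for r in bot.pinpoint(n,"top")[:2]])
from scipy.spatial.transform import Rotation as Ro
s=bot.get_obs();print(s["t"],s["eef_pos"]);print(Ro.from_quat(np.roll(s["tool_rot"],-1)).as_matrix().round(3))
E
```

```text
corner_front_left [0.4997 0.0693 0.046 ]
tab_front_left [0.4982 0.134  0.042 ]
corner_front_right [ 0.5032 -0.0787  0.046 ]
tab_front_right [ 0.5047 -0.1434  0.042 ]
corner_back_left [0.6196 0.0721 0.046 ]
tab_back_left [0.6181 0.1368 0.042 ]
corner_back_right [ 0.6231 -0.0759  0.046 ]
tab_back_right [ 0.6246 -0.1406  0.042 ]
weight_mid [array([0.559, 0.149, 0.022])]
jar_mid [array([ 0.571, -0.148,  0.025]), array([ 0.51 , -0.146,  0.025])]
small_cheese_mid [array([ 0.414, -0.024,  0.019])]
butter_mid [array([ 0.709, -0.004,  0.018])]
cheese_mid [array([ 0.556, -0.011,  0.068])]
1.6 [ 0.26706095 -0.6199343   0.40471818]
[[ 0.918  0.396 -0.   ]
 [ 0.396 -0.918 -0.   ]
 [-0.     0.    -1.   ]]
```

View pics/c1.png

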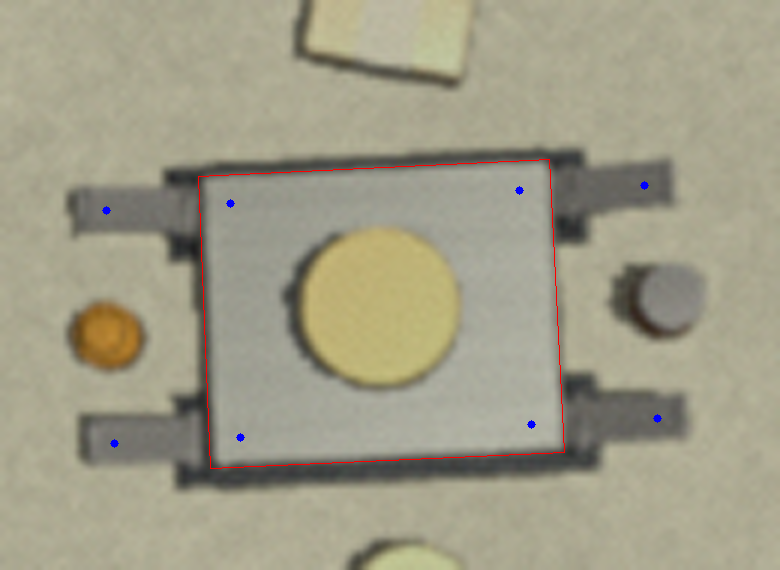

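The overlay fits. The plate edge follows the red outline and the tab points sit on the leaves at crop (106,210), (114,443), (644,185) and (657,418). I shut the gripper, align the tool with the scale and go above the front right corner.

```bash
python3 -m pendant '[[0,0,0,0,5.5],[0,0,0,0,5.5],[0,0,0,0,5.5],[0,0,0,0,5.5],[0,0.016,-0.035,0,0],[0,0.016,-0.035,0,0],[0,0.016,-0.035,0,0],[0,0.016,-0.035,0,0],[0,0.016,-0.035,0,0],[0,0.016,-0.035,0,0],[0,0.016,-0.035,0,0],[0,0.016,-0.035,0,0]]' 20
python3 -m pendant '[[0,0.016,-0.035,0,0],[0,0.016,-0.035,0,0],[0,0.016,-0.035,0,0],[0,0.016,-0.035,0,0],[0,0.016,-0.035,0,0],[0,0.016,-0.035,0,0],[0,0.016,-0.035,0,0],[0,0,0,0.03,0],[0,0,0,0.03,0],[0,0,0,0.03,0],[0,0,0,0,0]]'
cat > go.py <<'E'
import sys
from h import *
from scipy.spatial.transform import Rotation as Ro
s=bot.get_obs();R=Ro.from_quat(np.roll(s["tool_rot"],-1)).as_matrix()
p=np.array(s["eef_pos"])+R[:,2]*.173
print(s["t"],"tip",p.round(4),"F",np.round(s["contact_force"],2),"heading",np.degrees(np.arctan2(R[1,0],R[0,0])).round(2),"down",R[:,2].round(3))
for n in sys.argv[1:]:print(n,"tool shift",(R.T@(W(Q,LOC[n])-p)).round(4))
E
python3 go.py corner_front_right
```

```text
t: 2.6
eef_pos: [0.389, -0.3353, 0.405]
tool_rot: [0.0, 1.0, 0.011, 0.0]
contact_force: [1.1, 0.3, -0.5]
gripper_width: -0.001
grasp_force: 0.0
t: 3.52
eef_pos: [0.4929, -0.0892, 0.3101]
tool_rot: [-0.001, 1.0, 0.012, -0.004]
contact_force: [-0.5, -0.0, -0.9]
gripper_width: -0.002
grasp_force: 0.0
3.5167 tip [ 0.4914 -0.089   0.1371] F [-0.52 -0.05 -0.93] heading 1.35 down [-0.009  0.001 -1.   ]
corner_front_right tool shift [ 0.0128 -0.01    0.091 ]
```

```bash
python3 -m pendant '[[0,0.011,-0.01,0,0],[0,0,0,0.025,0],[0,0,0,0.025,0],[0,0,0,0.025,0],[0,0,0,0.006,0],[0,0,0,0,0],[0,0,0,0,0]]'; python3 go.py corner_front_right
```

```text
t: 4.1
eef_pos: [0.507, -0.0792, 0.2353]
tool_rot: [0.0, 1.0, 0.011, 0.001]
contact_force: [-0.0, 1.3, 0.5]
gripper_width: -0.004
grasp_force: 0.0
4.1 tip [ 0.5073 -0.0792  0.0623] F [-0.01  1.34  0.5 ] heading 1.3 down [ 0.002 -0.    -1.   ]
corner_front_right tool shift [-0.0042 -0.0006  0.0163]
```

```bash
for i in 1 ; do python3 -m pendant '[[0,-0.004,0,0.010,0],[0,0,0,0.003,0],[0,0,0,0,0]]'; python3 go.py; python3 -m pendant '[[0,0,0,0.002,0],[0,0,0,0,0]]'; python3 go.py;  python3 -m pendant '[[0,0,0,0.002,0],[0,0,0,0,0]]'; python3 go.py; done | grep tip
```

```text
4.35 tip [ 0.5024 -0.0796  0.0487] F [-0.4   0.07  0.16] heading 1.29 down [ 0.001 -0.    -1.   ]
4.5167 tip [ 0.5027 -0.0795  0.0465] F [-0.34  0.08  1.53] heading 1.3 down [ 0.002 -0.    -1.   ]
4.6833 tip [ 0.5029 -0.0795  0.0463] F [-7.66  0.36 24.68] heading 1.29 down [ 0.001 -0.001 -1.   ]
```

Front right is hard. I go up and over to front left.

```bash
python3 -m pendant '[[0,0,0,-0.03,0],[0,0,0,-0.034,0],[0,0,-0.037,0,0],[0,0,-0.037,0,0],[0,0,-0.037,0,0],[0,0,-0.037,0,0],[0,0,0,0.025,0],[0,0,0,0.025,0],[0,0,0,0,0],[0,0,0,0,0]]'; python3 go.py corner_front_left
```

```text
t: 5.52
eef_pos: [0.498, 0.0684, 0.2303]
tool_rot: [0.0, 1.0, 0.011, -0.001]
contact_force: [-0.0, -0.8, -0.0]
gripper_width: -0.002
grasp_force: 0.0
5.5167 tip [0.4976 0.0683 0.0573] F [-0.01 -0.78 -0.03] heading 1.31 down [-0.003 -0.001 -1.   ]
corner_front_left tool shift [ 0.0022 -0.001   0.0113]
```

```bash
(python3 -m pendant '[[0,0.002,-0.001,0.009,0],[0,0,0,0,0]]'; python3 go.py; python3 -m pendant '[[0,0,0,0.002,0],[0,0,0,0,0]]'; python3 go.py;  python3 -m pendant '[[0,0,0,0.0015,0],[0,0,0,0,0]]'; python3 go.py) | grep tip
```

```text
5.6833 tip [0.5012 0.0693 0.0489] F [-0.03 -0.12  0.44] heading 1.24 down [ 0.001  0.    -1.   ]
5.85 tip [0.5009 0.0693 0.0471] F [-0.63  0.22 -0.47] heading 1.26 down [ 0.001  0.    -1.   ]
6.0167 tip [0.501  0.0694 0.0465] F [-3.16 -1.12 10.31] heading 1.28 down [ 0.001 -0.    -1.   ]
```

```bash
(python3 -m pendant '[[0,0,0,0.001,0],[0,0,0,0,0]]'; python3 go.py) | grep tip;  python3 -m pendant '[[0,0,0,-0.030,0],[0,0,0,-0.034,0],[0,0.040,0,0,0],[0,0.040,0,0,0],[0,0.040,0,0,0],[0,0,0,0.025,0],[0,0,0,0.025,0],[0,0,0,0,0],[0,0,0,0,0]]'>/dev/null; python3 go.py corner_back_left
```

```text
6.1833 tip [0.501  0.0694 0.0464] F [-5.89 -1.62 22.29] heading 1.28 down [ 0.001 -0.001 -1.   ]
6.9333 tip [0.6191 0.072  0.0573] F [0.14 0.37 0.68] heading 1.31 down [-0.003 -0.001 -1.   ]
corner_back_left tool shift [ 0.0006 -0.0001  0.0113]
```

Front left is hard. Next is back left.

```bash
(python3 -m pendant '[[0,0,0,0.010,0],[0,0,0,0,0]]'; python3 go.py; python3 -m pendant '[[0,0,0,0.002,0],[0,0,0,0,0]]'; python3 go.py;  python3 -m pendant '[[0,0,0,0.0015,0],[0,0,0,0,0]]'; python3 go.py) | grep tip
```

```text
7.1 tip [0.6203 0.0723 0.0483] F [-0.86 -0.15  0.18] heading 1.31 down [ 0.  0. -1.]
7.2667 tip [0.6206 0.0723 0.0468] F [ 0.9  -0.1  -0.43] heading 1.31 down [ 0.001  0.    -1.   ]
7.4333 tip [0.6208 0.0724 0.0465] F [-3.99 -1.45 10.23] heading 1.3 down [ 0.001 -0.    -1.   ]
```

Back left is hard too, so back right should be the slack one. I press it to prove it.

```bash
python3 -m pendant '[[0,0,0,-0.030,0],[0,0,0,-0.034,0],[0,0,0.037,0,0],[0,0,0.037,0,0],[0,0,0.037,0,0],[0,0,0.037,0,0],[0,0,0,0.025,0],[0,0,0,0.025,0],[0,0,0,0.009,0],[0,0,0,0,0],[0,0,0,0,0]]'>/dev/null; python3 go.py corner_back_right
(python3 -m pendant '[[0,0,0,0.002,0],[0,0,0,0.001,0],[0,0,0,0,0]]'; python3 go.py;  python3 -m pendant '[[0,0,0,0.0015,0],[0,0,0,0,0]]'; python3 go.py;python3 -m pendant '[[0,0,0,0.0015,0],[0,0,0,0,0]]'; python3 go.py) | grep tip
```

```text
8.35 tip [ 0.6239 -0.0749  0.0501] F [ 0.35 -0.15  0.72] heading 1.37 down [-0.  0. -1.]
corner_back_right tool shift [-0.0008  0.001   0.0041]
8.6 tip [ 0.6244 -0.0752  0.0476] F [-0.86  0.33 -0.74] heading 1.34 down [ 0.002 -0.    -1.   ]
8.7667 tip [ 0.6245 -0.0754  0.0459] F [0.82 1.41 3.  ] heading 1.32 down [ 0.002  0.    -1.   ]
8.9333 tip [ 0.6247 -0.0756  0.0442] F [0.58 0.29 2.71] heading 1.31 down [ 0.002 -0.    -1.   ]
```

It gives at about 3 N. I press on to 4–5 mm, hold, lift and go above the back right tab.

```bash
(python3 -m pendant '[[0,0,0,0.002,0],[0,0,0,0.0015,0],[0,0,0,0,0],[0,0,0,0,0],[0,0,0,0,0]]'; python3 go.py) | grep tip
python3 -m pendant '[[0,0,0,-0.015,0],[0,0,0,-0.015,0],[0,0,0.032,0,0],[0,0,0.032,0,0],[0,0,0,0.01,0],[0,0,0,0,0],[0,0,0,0,0]]' >/dev/null; python3 go.py tab_back_right
```

```text
9.35 tip [ 0.625  -0.0758  0.0416] F [-0.56 -0.47 11.48] heading 1.3 down [ 0.002 -0.    -1.   ]
9.9333 tip [ 0.6239 -0.1394  0.059 ] F [ 0.2   0.84 -0.22] heading 1.27 down [-0.003  0.001 -1.   ]
tab_back_right tool shift [0.0008 0.0012 0.017 ]
```

```bash
(python3 -m pendant '[[0,0.001,0.002,0.008,0],[0,0,0,0.003,0],[0,0,0,0.003,0],[0,0,0,0.003,0],[0,0,0,0.003,0],[0,0,0,0,0]]'; python3 go.py tab_back_right;  python3 -m pendant '[[0,0,0,0.003,0],[0,0,0,0.003,0],[0,0,0,0.003,0],[0,0,0,0.003,0],[0,0,0,0,0]]'; python3 go.py tab_back_right) | grep t.*i
```

```text
10.4333 tip [ 0.6264 -0.1417  0.0402] F [-0.67 -0.18  1.93] heading 1.31 down [ 0. -0. -1.]
tab_back_right tool shift [-0.0017 -0.0012 -0.0018]
10.85 tip [ 0.6268 -0.1432  0.0286] F [-0.54 -1.24  1.19] heading 1.25 down [ 0.001 -0.002 -1.   ]
tab_back_right tool shift [-0.0021 -0.0027 -0.0134]
```

```bash
(python3 -m pendant '[[0,0,0,0.002,0],[0,0,0,0,0]]'; python3 go.py;  python3 -m pendant '[[0,0,0,0.0015,0],[0,0,0,0,0]]'; python3 go.py ;  python3 -m pendant '[[0,0,0,0.001,0],[0,0,0,0,0]]'; python3 go.py) | grep tip
```

```text
11.0167 tip [ 0.6269 -0.1428  0.0267] F [ 0.03 -2.66  3.23] heading 1.27 down [ 0.001 -0.001 -1.   ]
11.1833 tip [ 0.627  -0.1428  0.026 ] F [-2.31 -2.76  9.06] heading 1.27 down [ 0.002 -0.002 -1.   ]
11.35 tip [ 0.6271 -0.1428  0.0259] F [-4.73 -2.58 16.54] heading 1.27 down [ 0.002 -0.002 -1.   ]
```

Hard stop at about 0.0255, which matches flat. I hold, lift clear and look.

```bash
python3 -m pendant '[[0,0,0,0.0005,0],[0,0,0,0,0],[0,0,0,0,0],[0,0,0,-0.04,0],[0,0,0,-0.04,0],[0,0,0,-0.04,0],[0,0,0.04,-0.02,0],[0,0,0.04,0,0],[0,0,0.04,0,0],[0,0,0.04,0,0],[0,0,0.04,0,0],[0,0,0,0,0]]' | head -2
python3 - <<'E'
from h import *
o=[]
for c,(x,y) in(("top",(200,140)),("side",(200,145))):
    im,_=bot.read_camera(c);im=im[y:y+95,x:x+130]
    o.append(cv2.resize(im,None,fx=3,fy=3,interpolation=cv2.INTER_CUBIC))
    old=cv2.imread(f"pics/{c}0.png")[y:y+95,x:x+130]
    o.append(cv2.resize(old,None,fx=3,fy=3,interpolation=cv2.INTER_CUBIC))
cv2.imwrite("pics/end.png",np.vstack([np.hstack(o[:2]),np.hstack(o[2:])]))
E
python3 go.py
```

```text
t: 12.35
eef_pos: [0.6279, -0.3491, 0.3341]
12.45 tip [ 0.6297 -0.341   0.1609] F [ 0.2   0.88 -0.42] heading 1.08 down [-0.001  0.    -1.   ]
```

View pics/end.png

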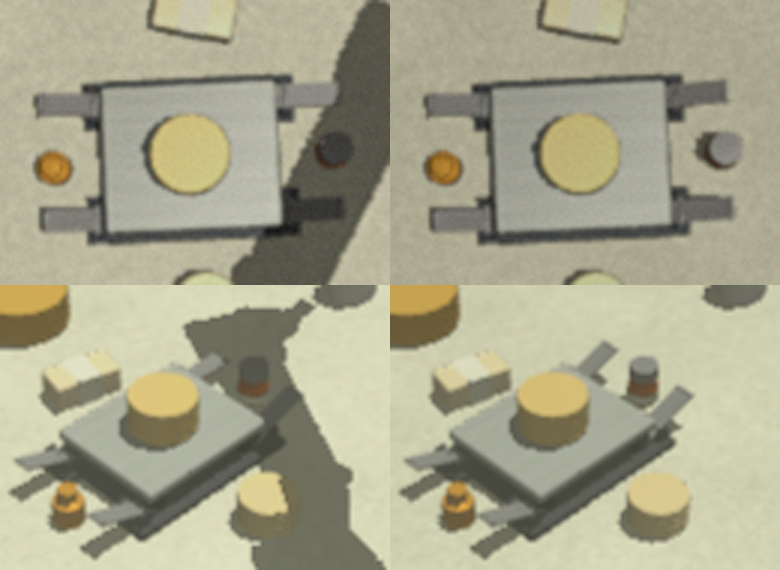

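Left is now, right is before. The back right leaf (top panel ~(308,95), side panel ~(205,368)) now lies level. The other three stand, and the plate, cheese and goods are where they were. I hand in.

```bash
python3 -c "
from station import bot
print(bot.hand_in())"
```

```text
the job is handed in; nothing more can be done
None
```

The back right corner was the slack one (it gave at about 3 N and sank about 4–5 mm); I pressed its shim down to its stop, the last pictures show the other three shims standing and nothing visibly shifted, and I handed the job in at about 12.5 s, though no verdict came back.

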